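# Put the half-arch impression trays away by hand in the instrument drawer

### The job

Put the plaster model that stands in the drawer's way back in its case pan, standing upright, and only then pull the drawer out. Put away all the steel half-arch trays from the mat: seen channel up with the handle towards you, a tray whose channel lies off to the left of its handle is left-handed and goes in the drawer's left compartment as you face it, its mirror image in the right compartment. Then shut the drawer fully; leave the jar, hammer and spatula alone.

Things in the scene. Friction and masses are not known exactly. Their poses are not given: they have to be found in the camera images.
- cabinet: fixed white bench-top drawer unit, 200 mm deep, 354 mm wide, 75 mm high, with one drawer. Origin: on the bench, at the foot of the middle of its front face; +x into the unit, +y to the left as you face the front, +z up. The drawer slides straight out along -x
- drawer (a joint): how far the drawer is pulled out, in m: 0 shut, 0.14 at its stop; stays where left (1.5 N friction). Its front, 8 to 66 mm above the bench and 14 thick, lies with its outer face at the unit's x = 0 when shut. Inside 160 mm long (x 14 to 174 mm when shut), floor 14 mm above the bench; side walls and the 4 mm divider along its middle reach 44 mm above the bench
- drawer_handle (a point): middle of the drawer's steel bar handle: a round bar parallel to the front (along the unit's y), 110 mm long, about 10 mm thick, 35 mm out from the front face and 45 mm above the bench; two posts at its ends. Moves with the drawer; axes as the unit's
- bay_left (a point): middle of the floor of the drawer's left-hand compartment (left as you face the drawer's front), 155 mm wide along y and 160 mm long along x; axes as the unit's; moves with the drawer
- bay_right (a point): middle of the floor of the drawer's right-hand compartment, the same size as the left; axes as the unit's; moves with the drawer
- model: white plaster jaw model, about 56 mm long (x), 54 mm wide (y) and 39 mm high, 0.13 to 0.21 kg, loose. Its base is 26 mm high with straight parallel sides 54 mm apart (x from -16 to +28 mm); narrower front at -x, teeth on top. Origin: underside, between the straight sides. Starts on the bench before the drawer, in its way
- case_pan: fixed shallow grey plastic pan, 115 mm (x) by 165 mm (y), 22 mm high, walls and floor about 4 to 5 mm, open at the top, just behind the bench mat. Origin: middle of its underside on the bench; +z up
- mat: fixed black rubber bench mat, 220 mm (x) by 360 mm (y), 3 mm thick. Origin: bench level at the middle of its far edge; the mat reaches 220 mm from there along -x, towards the robot
- tray_left_1: left-hand steel half-arch tray: channel 20 wide over its walls, 18 high, open top, 100 long with handle. Starts channel up on the mat; may be absent. Origin: underside, middle of the straight rear part (x -18 to +18 mm; grip it there, across y). +z out of the channel. At x < -18 it bends to its front end at x -46, y -18; thence a flat handle, 12 wide, 3 thick, 9 up, runs to x -80
- tray_left_2: left-hand steel half-arch tray: channel 20 wide over its walls, 18 high, open top, 100 long with handle. Starts channel up on the mat; may be absent. Origin: underside, middle of the straight rear part (x -18 to +18 mm; grip it there, across y). +z out of the channel. At x < -18 it bends to its front end at x -46, y -18; thence a flat handle, 12 wide, 3 thick, 9 up, runs to x -80
- tray_left_3: left-hand steel half-arch tray: channel 20 wide over its walls, 18 high, open top, 100 long with handle. Starts channel up on the mat; may be absent. Origin: underside, middle of the straight rear part (x -18 to +18 mm; grip it there, across y). +z out of the channel. At x < -18 it bends to its front end at x -46, y -18; thence a flat handle, 12 wide, 3 thick, 9 up, runs to x -80
- tray_right_1: right-hand steel half-arch tray: channel 20 wide over its walls, 18 high, open top, 100 long with handle. Starts channel up on the mat; may be absent. Origin: underside, middle of the straight rear part (x -18 to +18 mm; grip it there, across y). +z out of the channel. At x < -18 it bends to its front end at x -46, y +18; thence a flat handle, 12 wide, 3 thick, 9 up, runs to x -80
- tray_right_2: right-hand steel half-arch tray: channel 20 wide over its walls, 18 high, open top, 100 long with handle. Starts channel up on the mat; may be absent. Origin: underside, middle of the straight rear part (x -18 to +18 mm; grip it there, across y). +z out of the channel. At x < -18 it bends to its front end at x -46, y +18; thence a flat handle, 12 wide, 3 thick, 9 up, runs to x -80
- tray_right_3: right-hand steel half-arch tray: channel 20 wide over its walls, 18 high, open top, 100 long with handle. Starts channel up on the mat; may be absent. Origin: underside, middle of the straight rear part (x -18 to +18 mm; grip it there, across y). +z out of the channel. At x < -18 it bends to its front end at x -46, y +18; thence a flat handle, 12 wide, 3 thick, 9 up, runs to x -80
- jar: bystander: closed white jar with a blue cap, 56 mm across, 62 mm high, standing on top of the drawer unit, at the back; origin in the middle of its underside
- mallet: bystander: hammer 200 mm long lying on the bench, along its own x
- spatula: bystander: plaster spatula 170 mm long lying on the bench, along its own x
Not all that is in view belongs to the job. Leave any purple look-alike of the tray_right_2 alone.

How it is judged (in metres and radians):
On the way, in this order (a step that is already met when the one before it is completed fails the run):
1. the plaster model stands upright in the case pan and is let go (x of model in the frame of case_pan between -0.05 and 0.05 m and y of model in the frame of case_pan between -0.075 and 0.075 m and z of model in the frame of case_pan below 0.012 m and angle between model's own z axis and vertical below 0.15 rad and contact force between model and the fingers below 0.1 N), for 0.2 s.
2. the drawer is pulled out by more than 100 mm (value of joint drawer above 0.1 m), for 0.1 s.
3. every tray present lies in the compartment of its hand (x of tray_left_1 in the frame of bay_left between -0.078 and 0.078 m and y of tray_left_1 in the frame of bay_left between -0.076 and 0.076 m and z of tray_left_1 in the frame of bay_left between -0.006 and 0.045 m and x of tray_left_2 in the frame of bay_left between -0.078 and 0.078 m and y of tray_left_2 in the frame of bay_left between -0.076 and 0.076 m and z of tray_left_2 in the frame of bay_left between -0.006 and 0.045 m and x of tray_left_3 in the frame of bay_left between -0.078 and 0.078 m and y of tray_left_3 in the frame of bay_left between -0.076 and 0.076 m and z of tray_left_3 in the frame of bay_left between -0.006 and 0.045 m and x of tray_right_1 in the frame of bay_right between -0.078 and 0.078 m and y of tray_right_1 in the frame of bay_right between -0.076 and 0.076 m and z of tray_right_1 in the frame of bay_right between -0.006 and 0.045 m and x of tray_right_2 in the frame of bay_right between -0.078 and 0.078 m and y of tray_right_2 in the frame of bay_right between -0.076 and 0.076 m and z of tray_right_2 in the frame of bay_right between -0.006 and 0.045 m and x of tray_right_3 in the frame of bay_right between -0.078 and 0.078 m and y of tray_right_3 in the frame of bay_right between -0.076 and 0.076 m and z of tray_right_3 in the frame of bay_right between -0.006 and 0.045 m), for 0.2 s.
At the end, for the whole second after the job is handed in: Each tray present rests in the compartment of its hand (origin inside its walls, at most 45 mm above its floor); drawer shut to within 8 mm; the plaster model stands on the case pan's floor, within 0.15 rad of upright (all of step 3 and linear speed of each of tray_left_1, tray_left_2, tray_left_3, tray_right_1, tray_right_2, tray_right_3, model below 0.02 m/s and x of model in the frame of case_pan between -0.05 and 0.05 m and y of model in the frame of case_pan between -0.075 and 0.075 m and z of model in the frame of case_pan below 0.012 m and angle between model's own z axis and vertical below 0.15 rad and value of joint drawer below 0.008 m); the robot touches nothing.
It fails at once if the jar is moved more than 40 mm (distance of jar from where it was at the start of the episode above 0.04 m).
It fails at once if the hammer is moved more than 40 mm (distance of mallet from where it was at the start of the episode above 0.04 m).
It fails at once if the spatula is moved more than 40 mm (distance of spatula from where it was at the start of the episode above 0.04 m).
Of tray_left_1, tray_left_2, tray_left_3, tray_right_1, tray_right_2, tray_right_3 only 4 to 6 are there at a start; the rules pass over those that are not, and their reading is None.
At some moment in a run one of tray_left_1, tray_left_2, tray_left_3, tray_right_1, tray_right_2, tray_right_3, model may be knocked a few centimetres aside while the robot is not near it.
Once in a run the grip may slacken for a moment while it holds something.
It also fails if it takes over 210 s, if anything falls off the work surface, if the arm or the gripper's body presses on something with over 40 N, if the wrist force passes 120 N, or if a joint passes its speed limit or range.

### The arm

A 7-joint arm with a two-finger parallel gripper is mounted at the origin on the work surface. World frame = base frame: x ahead of the robot, y to its left, z up, the work surface at z = 0. Lengths are in mm, angles in rad, forces in N, time in s.
With the tool pointing down it reaches from about 400 to 875 mm from the base axis. Payload 4.4 kg.
Tool frame: the origin (TCP) lies at the very end of the fingers, on their centre line; the grasp point (between the pads) lies 19 mm behind it; z points along the fingers, y is the line along which they close (so a half turn about z gives the same grasp; the last joint's range is limited). The gripper opens to 85 mm and grips with 20 to 120 N. Pads are 22 mm wide; open, the fingers measure 114 mm over their backs; the gripper's body (76 mm by 85 mm) begins 54 mm behind the grasp point. The pads swing forward as they close: fully open they stand 13 mm farther back than shut.
Start: joints at [-1.377, 0.628, 0.038, 1.517, -0.027, 0.996, -0.02], TCP at [166.952, 628.208, 231.313] pointing down, gripper open.
Joint ranges: [-3.06, 3.06], [-0.37, 2.12], [-1.25, 1.32], [0.18, 2.47], [-1.1, 4.24], [0.23, 1.98], [-2.94, 2.94]. Speed limits (rad/s): [2.57, 2.57, 3.14, 3.14, 3.14, 3.14, 3.14].

### API

Orientations are given as [roll, pitch, yaw] about the fixed x, y, z axes, in that order (R = Rz(yaw) Ry(pitch) Rx(roll)).
In Python, from cell import ctrl gives the robot as it stands.
- The arm moves only by the tool step_arm, never from a script. Its argument "series" is a list that holds one entry, the list of rows, each a list of 7 numbers: the turn, a rotation vector about the tool's x, y, z as a fraction of full scale, then the shift along the tool's x, y, z as a fraction of full scale, then the closure, from 0 (fully open) to 1 (shut). In form: [[[ax, ay, az, tx, ty, tz, gripper], ...]]. A call has 1 to 12 rows; each row shifts and turns the commanded pose from where the row before left it, along the tool's axes as they then stand; what a row does not reach is not made up. Full scale, the value 1, is 150 mm for a shift and 45 degrees for a turn. A row lasts 1/10 s, in which the tool goes at most 50 mm and 8.59 degrees, less where a joint would pass 70% of its speed; a pose out of reach is approached as far as the arm can. A call with a number of a shift or a turn outside -1 to 1 is refused whole. A call with a gripper value outside its range is refused whole. The fingers move at their own pace and stop on an object; the grip force is fixed at half the most. Time passes only in rows, so rows that do not move let the fingers close. It gives the time, the measured TCP pose, the force, the opening and the grip force at its end, in the units of the state.
- ctrl.read_state(): the state, without advancing time (a new reading comes with each control period).
- ctrl.get_image(name): name is "side" or "top"; returns a dict with "img" (384x512x3 uint8, red, green, blue), "fx", "fy", "cx", "cy" (pixels), "R" (3x3) and "t" (3): a world point X has camera coordinates R X + t. Camera axes: x right, y down, z forward; pixel columns grow to the right and rows downward; lengths in mm; the calibration is good to about 2 mm. A picture is of the moment at which its call begins. There is no depth.
- ctrl.finish_job(): hands the job in; it is judged then, once.
Trained networks look in a picture, given as the dict that the camera call returned (one of the last four; its "shot" number tells which), for a name from the list of things; names that differ only in an ending like _2 or _b are one class to them, and where a whole thing is asked for, a point or a joint stands for the part that bears it (a point fixed in the world has none). Each returns a list of dicts, best first, with "score" (0 to 1); they miss things now and then, are a little off and sometimes report something else, mostly with a low value. They report only what shows in the picture. A call takes as long as a camera call. They do not tell look-alikes from the thing itself.
- ctrl.recognise(picture, thing): "centre" ([column, row] in pixels, amid what is visible of it).
The state is a dict: "clock": time; "qpos": joint angles; "qd": joint speeds; "tau": joint torques, N m; "eef_pos": TCP position; "tool_rot": TCP orientation; "force": force on the tool from outside, world axes, zero at the start; "torque": the same for the moment, N m; "width": finger opening in mm; "gripper_force": force on a finger pad.
Only numpy, scipy, OpenCV 4.12 (cv2) and the standard library are available. Lean on these libraries where they do the work, as an engineer would, in place of code of your own. Each camera call takes 0.05 s, during which the arm holds its last target. There are 200 camera calls.

## Working session

There is one attempt and no reset: what is moved stays moved. The work goes in short steps, Python scripts to look and compute and a tool call to move; the robot and the scene stay as the last step left them, time stands still between calls to the robot, and variables do not carry over. Pictures are saved under pics/ and viewed, at most 14 in all, crops included, and the job is handed in when it is done.

Besides the shell and the picture viewer there is one more tool, called after "Emit:" in YAML: its name, and indented under it one key for each argument. step_arm: Moves the arm, as the interface text tells. Shift numbers are shares of 150 mm and turn numbers shares of 45 degrees, none past 1 either way. Its arguments: {"type":"object","properties":{"series":{"type":"array","items":{"type":"array","items":{"type":"array","items":{"type":"number","minimum":-1,"maximum":1}}}}},"required":["series"]}

```bash
mkdir -p pics; ls; cat > h.py <<'E'
import numpy as np, cv2
from cell import ctrl
def shot(n,name=None):
    p=ctrl.get_image(n)
    if name: cv2.imwrite('pics/'+name+'.png',p['img'][:,:,::-1])
    return p
def back(p,uv,z):
    R=np.array(p['R']);t=np.array(p['t']);c=-R.T@t
    d=R.T@np.array([(uv[0]-p['cx'])/p['fx'],(uv[1]-p['cy'])/p['fy'],1])
    return c+d*(z-c[2])/d[2]
def proj(p,X):
    q=np.array(p['R'])@np.array(X)+np.array(p['t']);return np.array([p['fx']*q[0]/q[2]+p['cx'],p['fy']*q[1]/q[2]+p['cy']])
E
python3 - <<'E'
from h import *
Z=dict(model=20,case_pan=10,mat=3,tray_left_1=15,tray_right_1=15,drawer_handle=45,cabinet=75,jar=100,mallet=10,spatula=5)
for n in('top','side'):
    p=shot(n,n+'0'); print(n,np.round(-np.array(p['R']).T@p['t']),p['fx'])
    for k in Z:
        print(k,[(np.round(r['centre']).tolist(),round(r['score'],2),np.round(back(p,r['centre'],Z[k])[:2]).tolist()) for r in ctrl.recognise(p,k)])
s=ctrl.read_state();print(s['eef_pos'],s['tool_rot'],s['clock'],s['width'])
E
```

```text
pics
top [ 371.   34. 1439.] 475.7044609877704
model [([310.0, 199.0], 0.89, [494.0, -142.0])]
case_pan [([185.0, 139.0], 0.77, [674.0, 238.0]), ([336.0, 132.0], 0.24, [700.0, -222.0])]
mat [([185.0, 198.0], 0.69, [494.0, 234.0])]
tray_left_1 [([194.0, 220.0], 0.75, [426.0, 205.0]), ([395.0, 256.0], 0.55, [324.0, -395.0])]
tray_right_1 [([244.0, 121.0], 0.79, [729.0, 58.0]), ([197.0, 179.0], 0.68, [551.0, 198.0]), ([226.0, 216.0], 0.61, [438.0, 109.0]), ([225.0, 176.0], 0.58, [560.0, 114.0])]
drawer_handle [([334.0, 165.0], 0.89, [592.0, -212.0]), ([185.0, 137.0], 0.16, [673.0, 232.0])]
cabinet [([335.0, 135.0], 0.71, [676.0, -209.0])]
jar [([298.0, 108.0], 0.88, [749.0, -97.0])]
mallet [([105.0, 164.0], 0.82, [592.0, 479.0])]
spatula [([396.0, 260.0], 0.61, [315.0, -403.0])]
side [-328. -818. 1141.] 479.051056237129
model [([279.0, 242.0], 0.7, [483.0, -134.0])]
case_pan [([238.0, 171.0], 0.96, [656.0, 233.0])]
mat []
tray_left_1 [([199.0, 199.0], 0.43, [444.0, 215.0])]
tray_right_1 [([219.0, 212.0], 0.7, [447.0, 110.0]), ([281.0, 179.0], 0.52, [730.0, 77.0]), ([242.0, 195.0], 0.45, [564.0, 118.0])]
drawer_handle [([325.0, 235.0], 0.85, [588.0, -232.0])]
cabinet [([342.0, 219.0], 0.81, [657.0, -245.0])]
jar [([322.0, 178.0], 0.69, [750.0, -87.0])]
mallet [([181.0, 148.0], 0.79, [601.0, 508.0])]
spatula [([308.0, 331.0], 0.83, [303.0, -402.0])]
[166.95447071 628.22269371 231.31087588] [ 3.14155264e+00 -2.82347572e-05  2.88179448e+00] 1.1 85.72607605596278
```

```bash
python3 - <<'E'
import cv2
a=cv2.imread('pics/top0.png')
cv2.imwrite('pics/top0c.png',cv2.resize(a[90:250,130:290],None,fx=3.7,fy=3.7,interpolation=cv2.INTER_CUBIC))
cv2.imwrite('pics/top0d.png',cv2.resize(a[90:240,270:420],None,fx=4,fy=4,interpolation=cv2.INTER_CUBIC))
cv2.imwrite('pics/s.png',cv2.resize(cv2.imread('pics/side0.png'),None,fx=1.5,fy=1.5))
E
```

```text
(no output)
```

View pics/top0c.png

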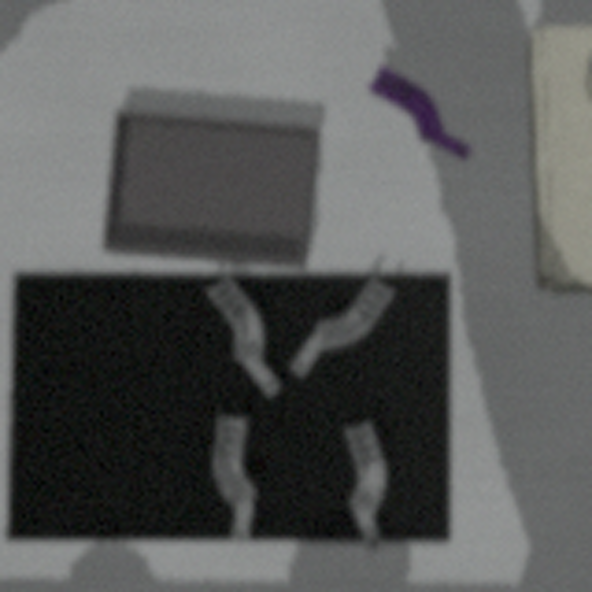

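View pics/top0d.png

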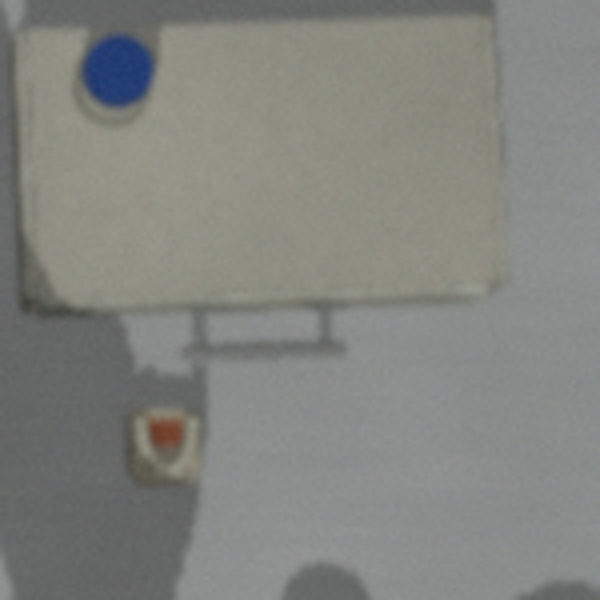

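View pics/s.png

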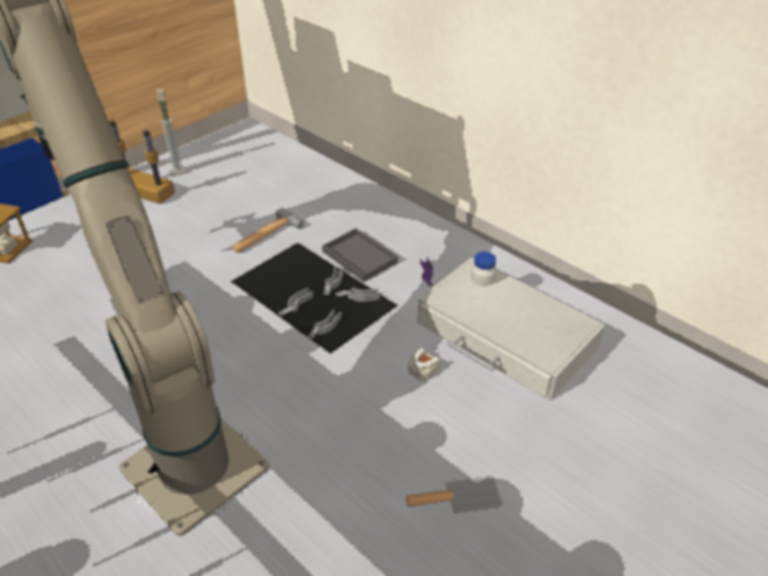

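The top view shows four trays on the mat, with a purple look-alike outside it at (244,121). The pan is at (185,139). The model stands before the cabinet at about (310,200), and the handle is at (334,165). Next I'll fit the outlines.

```bash
cat > fit.py <<'E'
from h import *
from scipy.optimize import minimize
S=4
def buf(pts,w):
    pts=np.array(pts,float)
    c=[]
    for s in(1,-1):
        o=[]
        for i,q in enumerate(pts):
            ds=[pts[j+1]-pts[j] for j in(i-1,i) if 0<=j<len(pts)-1]
            ds=[d/np.linalg.norm(d) for d in ds]; d=sum(ds);d/=np.linalg.norm(d); n=np.array([-d[1],d[0]])/(d@ds[0])
            o.append(q+s*n*w/2)
        c+=o if s==1 else o[::-1]
    return np.array(c)
def parts(h): # h=+1 left-hand (handle at y -18)
    ch=buf([(18,0),(-18,0),(-46,-18*h)],20); ha=buf([(-40,-18*h),(-80,-18*h)],12)
    return [(ch,0),(ch,18),(ha,9),(ha,12)]
def render(p,pose,h,zb,box):
    x,y,a=pose; m=np.zeros(((box[3]-box[1])*S,(box[2]-box[0])*S),np.uint8)
    R=np.array([[np.cos(a),-np.sin(a)],[np.sin(a),np.cos(a)]])
    for i in(0,2):
        P=parts(h); pts=[]
        for poly,z in P[i:i+2]:
            w=poly@R.T+[x,y]
            q=np.array([((proj(p,[*v,z+zb])+.5-box[:2])*S) for v in w]); cv2.fillPoly(m,[np.int32(np.round(q*16))],255,shift=4)
    return cv2.resize(m,None,fx=1/S,fy=1/S,interpolation=cv2.INTER_AREA)/255.
def fit_tray(p,c,zb=3,g=None,r=22,thr=None,yaws=None):
    box=[int(c[0])-r,int(c[1])-r,int(c[0])+r,int(c[1])+r]
    im=p['img'][box[1]:box[3],box[0]:box[2]].astype(float).mean(2)
    lo=np.percentile(im,20); hi=np.percentile(im,97); im=np.clip((im-lo-12)/(hi-lo-12),0,1)
    if g is not None: # keep component nearest
        n,l,s,cc=cv2.connectedComponentsWithStats((im>.35).astype(np.uint8),connectivity=8)
        k=min([k for k in range(1,n) if s[k,4]>60],key=lambda k:np.hypot(*(cc[k]-[r,r])))
        im=im*cv2.dilate((l==k).astype(np.uint8),np.ones((3,3)))
    im=cv2.GaussianBlur(im,(0,0),.6); im=np.minimum(im/.75,1)
    ctr=back(p,c,zb+12)[:2]; out=[]
    for h in(1,-1):
        best=(9e9,)
        for a in np.arange(0,6.28,.4):
            R=np.array([[np.cos(a),-np.sin(a)],[np.sin(a),np.cos(a)]])
            g0=ctr-R@np.array([-26,-7*h])
            f=lambda v:((cv2.GaussianBlur(render(p,v*[1,1,.01],h,zb,box),(0,0),.8)-im)**2).sum()
            v0=np.array([*g0,a*100])
            r_=f(v0)
            if r_<best[0]+15:
                q=minimize(f,v0,method='Nelder-Mead',options=dict(initial_simplex=v0+np.array([[0,0,0],[15,0,0],[0,15,0],[0,0,25]]),maxiter=80))
                if q.fun<best[0]: best=(q.fun,q.x*[1,1,.01])
        out.append((round(best[0],1),h,np.round(best[1],2).tolist()))
    return sorted(out)
E
python3 - <<'E'
from fit import *
p=shot('top')
for c in [(194,180),(223,178),(193,219),(229,220)]:
    print(c,fit_tray(p,c,g=1))
C=lambda u,v:np.array([270+u/4-.5+.125,90+v/4-.375])
for q,z in [((18,28),75),((492,15),75),((500,288),75),((25,302),75),((188,352),45),((345,347),45)]:
    print(q,np.round(back(p,C(*q),z),1))
# pan, mat corners in crop c
D=lambda u,v:np.array([130+u/3.7-.4,90+v/3.7-.4])
for q,z in [((118,115),22),((320,128),22),((305,265),22),((105,250),22),((17,272),3),((447,275),3),((450,538),3),((10,538),3)]:
    print(q,np.round(back(p,D(*q),z),1))
for q,z in [((130,410),26),((198,410),26),((198,480),26),((135,482),26)]: print(q,np.round(back(p,C(*q),z),1))
a=p['img'][185:215,290:330]; cv2.imwrite('pics/model.png',cv2.resize(a,None,fx=16,fy=16,interpolation=cv2.INTER_CUBIC)[:,:,::-1])
E
```

```text
(194, 180) [(np.float64(225.4), 1, [593.1, 218.31, 0.1]), (np.float64(229.8), -1, [574.01, 212.15, 0.67])]
(223, 178) [(np.float64(23.7), -1, [572.77, 100.99, 5.7]), (np.float64(50.8), 1, [540.43, 140.92, 1.95])]
(193, 219) [(np.float64(218.1), 1, [449.95, 211.73, -0.11]), (np.float64(225.3), -1, [436.46, 210.33, 0.52])]
(229, 220) [(np.float64(214.3), -1, [447.96, 100.88, 0.33]), (np.float64(233.8), 1, [435.89, 98.28, -0.36])]
(18, 28) [789.  -30.1  75. ]
(492, 15) [ 803.4 -380.    75. ]
(500, 288) [ 599.7 -382.    75. ]
(25, 302) [585.4 -36.4  75. ]
(188, 352) [ 554.1 -158.8   45. ]
(345, 347) [ 559.2 -275.2   45. ]
(118, 115) [725.9 308.7  22. ]
(320, 128) [717.1 143.1  22. ]
(305, 265) [603.3 153.2  22. ]
(105, 250) [613.8 316.   22. ]
(17, 272) [597.9 391.5   3. ]
(447, 275) [599.5  37.6   3. ]
(450, 538) [383.5  32.8   3. ]
(10, 538) [379.9 389.4   3. ]
(130, 410) [ 512.4 -117.9   26. ]
(198, 410) [ 513.  -168.8   26. ]
(198, 480) [ 460.6 -168.6   26. ]
(135, 482) [ 458.6 -121.7   26. ]
```

View pics/model.png

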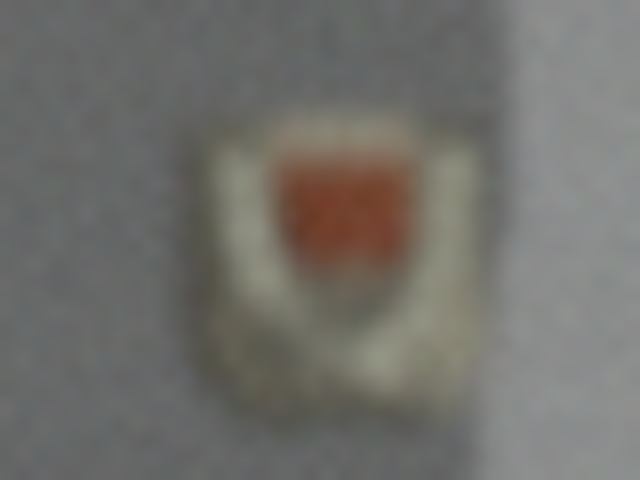

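The model sits nearly square to the world axes at about (485,-144). I'm going there now, with tool yaw π so the fingers close along y.

Emit:
step_arm:
  series:
    - [[0,0,-0.165,0,0,0,0],[0,0,-0.165,0,0,0,0],[0,0,0,-0.222,-0.219,0,0],[0,0,0,-0.222,-0.219,0,0],[0,0,0,-0.222,-0.219,0,0],[0,0,0,-0.222,-0.219,0,0],[0,0,0,-0.222,-0.219,0,0],[0,0,0,-0.222,-0.219,0,0],[0,0,0,-0.222,-0.219,0,0],[0,0,0,-0.222,-0.219,0,0],[0,0,0,-0.222,-0.219,0,0],[0,0,0,-0.222,-0.219,0,0]]

```text
clock: 2.35
eef_pos: [501.0, 298.1, 231.6]
tool_rot: [3.141, 0.0, 3.141]
force: [-0.2, 1.3, -0.6]
width: 85.5
gripper_force: 0.0
```

Emit:
step_arm:
  series:
    - [[0,0,0,0.01,-0.296,0,0],[0,0,0,0.01,-0.296,0,0],[0,0,0,0.01,-0.296,0,0],[0,0,0,0.01,-0.296,0,0],[0,0,0,0.01,-0.296,0,0],[0,0,0,0.01,-0.296,0,0],[0,0,0,0.01,-0.296,0,0],[0,0,0,0.01,-0.296,0,0],[0,0,0,0.01,-0.296,0,0],[0,0,0,0.01,-0.296,0,0],[0,0,0,0,0,0,0],[0,0,0,0,0,0,0]]

```text
clock: 3.55
eef_pos: [484.3, -145.7, 231.3]
tool_rot: [3.142, 0.0, 3.138]
force: [-0.1, 0.7, -0.8]
width: 85.4
gripper_force: 0.0
```

```bash
sed -i "s/    if g is not None: # keep/    if g=='mat':\n        k=np.array([proj(p,[x,y,3])-box[:2] for x,y in MAT]); mm=np.zeros(im.shape,np.uint8); cv2.fillPoly(mm,[np.int32(k)],1); im=im*mm\n    if g is not None: # keep/" fit.py; sed -i "s/^S=4/S=4\nMAT=[(600,392),(600,34),(380,34),(380,392)]/" fit.py
sed -i "s/lo=np.percentile(im,20); hi=np.percentile(im,97)/lo,hi=(30,125) if g=='mat' else (np.percentile(im,20),np.percentile(im,97))/" fit.py
python3 - <<'E'
from fit import *
p=shot('top','t2'); print(p['img'][210:225,185:200].mean(2).round().astype(int)[::2,::2])
for c in [(194,180),(223,178),(193,219),(229,220)]: print(c,fit_tray(p,c,g='mat'))
s=ctrl.read_state();print(s['eef_pos'],s['tool_rot'],s['clock'])
E
```

```text
[[ 18  35  72  86  90  72  25  20]
 [ 25  52  71  82  96  66  15  22]
 [ 17  57  81  90 103  62  12  16]
 [ 21  55  84  87 107  71  13  17]
 [ 22  46  85  87  95  85  33  14]
 [  8  32  71  87  88  91  63  21]
 [ 25  23  58  91  87  88  91  42]
 [ 17  19  33  79  80  93  93  42]]
(194, 180) [(np.float64(17.7), -1, [572.81, 212.1, 0.68]), (np.float64(56.6), 1, [573.2, 212.17, 0.13])]
(223, 178) [(np.float64(12.8), -1, [572.74, 100.98, -0.59]), (np.float64(44.3), 1, [539.47, 141.07, 1.96])]
(193, 219) [(np.float64(17.0), 1, [460.01, 211.91, -0.11]), (np.float64(48.9), -1, [404.51, 202.56, 3.59])]
(229, 220) [(np.float64(17.5), -1, [454.79, 101.55, 0.32]), (np.float64(34.9), 1, [406.64, 100.3, 2.87])]
[ 484.46124858 -144.08129499  231.27848864] [3.14088346e+00 6.67990887e-06 3.14057477e+00] 3.6
```

The fits are decisive: three right-handed trays and one left-handed, the one at (460,212). Now I descend on the model and grip it.

Emit:
step_arm:
  series:
    - [[0,0,0,-0.027,0,0.25,0],[0,0,0,0,0,0.25,0],[0,0,0,0,0,0.25,0],[0,0,0,0,0,0.25,0],[0,0,0,0,0,0.25,0],[0,0,0,0,0,0.15,0],[0,0,0,0,0,0.11,0],[0,0,0,0,0,0,0.3],[0,0,0,0,0,0,1],[0,0,0,0,0,0,1],[0,0,0,0,0,0,1],[0,0,0,0,0,0,1]]

```text
clock: 4.8
eef_pos: [489.3, -144.3, 5.8]
tool_rot: [-3.141, 0.002, 3.141]
force: [0.1, 1.0, 4.2]
width: 52.7
gripper_force: 64.5
```

Emit:
step_arm:
  series:
    - [[0,0,0,0,0,0,1],[0,0,0,0,0,0,1],[0,0,0,0,0,0,1],[0,0,0,0,0,0,1]]

```text
clock: 5.2
eef_pos: [489.3, -144.3, 5.8]
tool_rot: [3.142, 0.002, 3.141]
force: [-0.1, 1.3, 8.1]
width: 52.8
gripper_force: 64.8
```

Emit:
step_arm:
  series:
    - [[0,0,0,0,0,-0.1,1],[0,0,0,0,0,-0.2,1],[0,0,0,0,0,-0.25,1],[0,0,0,0,0,-0.25,1],[0,0,0,0,0,0,1]]

```text
clock: 5.7
eef_pos: [491.6, -145.5, 129.2]
tool_rot: [-3.139, 0.009, 3.14]
force: [0.5, 0.9, -1.6]
width: 52.4
gripper_force: 63.9
```

Emit:
step_arm:
  series:
    - [[0,0,0,-0.0995,0.208,0,1],[0,0,0,-0.0995,0.208,0,1],[0,0,0,-0.0995,0.208,0,1],[0,0,0,-0.0995,0.208,0,1],[0,0,0,-0.0995,0.208,0,1],[0,0,0,-0.0995,0.208,0,1],[0,0,0,-0.0995,0.208,0,1],[0,0,0,-0.0995,0.208,0,1],[0,0,0,-0.0995,0.208,0,1],[0,0,0,-0.0995,0.208,0,1],[0,0,0,-0.0995,0.208,0,1],[0,0,0,-0.0995,0.208,0,1]]

```text
clock: 6.9
eef_pos: [667.5, 230.7, 123.3]
tool_rot: [-3.141, -0.002, 3.141]
force: [0.9, -0.7, -1.8]
width: 52.6
gripper_force: 63.8
```

```bash
python3 - <<'E'
from fit import *
p=shot('side','s2');cv2.imwrite('pics/s2c.png',cv2.resize(p['img'][80:260,130:370],None,fx=3,fy=3,interpolation=cv2.INTER_CUBIC)[:,:,::-1])
s=ctrl.read_state();print(s['eef_pos'],s['tool_rot'],s['clock'],s['width'],s['gripper_force'],s['force'])
E
```

```text
[669.23379984 239.54847686 123.36912334] [ 3.13486586e+00  2.04897135e-03 -3.13630479e+00] 6.95 52.326355716509056 63.799896240234375 [ 3.94421225  6.65837078 -1.4230487 ]
```

View pics/s2c.png

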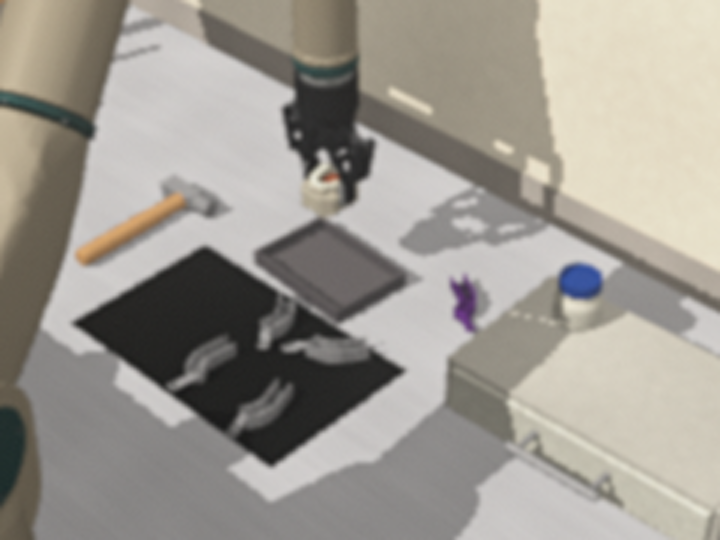

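```bash
python3 - <<'E'
from fit import *
p=shot('side');cv2.imwrite('pics/s3c.png',cv2.resize(p['img'][110:160,215:265],None,fx=10,fy=10,interpolation=cv2.INTER_CUBIC)[:,:,::-1])
s=ctrl.read_state();e=s['eef_pos'];print(e,s['width'])
for z in(e[2]-6,e[2]+20):
  for d in[(-22,-27),(-22,27),(22,27),(22,-27)]: print(z,d,np.round((proj(p,[e[0]+d[0],e[1]+d[1],z])-[215,110])*10+5))
E
```

```text
[667.68314018 237.37945979 123.16192667] 52.50262460945399
117.16192666686163 (-22, -27) [250. 423.]
117.16192666686163 (-22, 27) [147. 364.]
117.16192666686163 (22, 27) [233. 315.]
117.16192666686163 (22, -27) [335. 373.]
143.16192666686163 (-22, -27) [248. 365.]
143.16192666686163 (-22, 27) [145. 305.]
143.16192666686163 (22, 27) [231. 257.]
143.16192666686163 (22, -27) [334. 314.]
```

View pics/s3c.png

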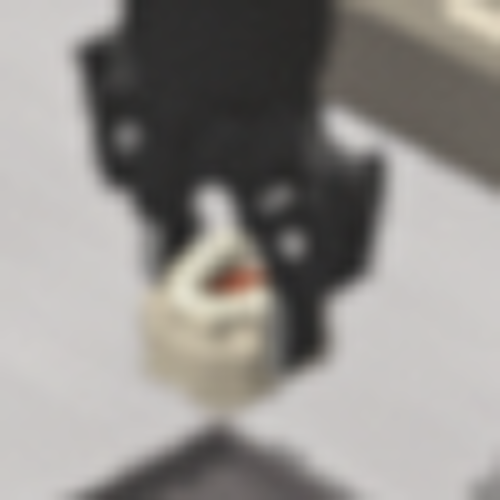

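Emit:
step_arm:
  series:
    - [[0,0,0,0,0,0,1],[0,0,0,0,0,0.2,1],[0,0,0,0,0,0.2,1],[0,0,0,0,0,0.2,1],[0,0,0,0,0,0.08,1],[0,0,0,0,0,0.03,1],[0,0,0,0,0,0.02,1],[0,0,0,0,0,0,1]]

```text
clock: 7.8
eef_pos: [668.6, 229.8, 16.3]
tool_rot: [3.141, 0.002, 3.141]
force: [0.6, 0.7, -1.9]
width: 52.9
gripper_force: 63.7
```

Emit:
step_arm:
  series:
    - [[0,0,0,0,0,0.02,1],[0,0,0,0,0,0.01,1],[0,0,0,0,0,0,1],[0,0,0,0,0,0,1]]

```text
clock: 8.2
eef_pos: [667.9, 229.9, 11.0]
tool_rot: [3.141, 0.0, 3.141]
force: [0.7, -0.1, -1.5]
width: 52.7
gripper_force: 63.7
```

Emit:
step_arm:
  series:
    - [[0,0,0,0,0,0.007,1],[0,0,0,0,0,0,0.3],[0,0,0,0,0,0,0],[0,0,0,0,0,0,0],[0,0,0,0,0,0,0],[0,0,0,0,0,0,0],[0,0,0,0,0,-0.1,0],[0,0,0,0,0,-0.25,0],[0,0,0,0,0,-0.25,0],[0,0,0,0,0,-0.25,0],[0,0,0,0,0,-0.25,0],[0,0,0,0,0,0,0]]

```text
clock: 9.4
eef_pos: [671.9, 231.0, 182.8]
tool_rot: [3.137, 0.012, 3.141]
force: [0.1, 0.4, 0.8]
width: 85.4
gripper_force: 0.0
```

Emit:
step_arm:
  series:
    - [[0,0,0.177,0,0,0,0.67],[0,0,0.177,0,0,0,0.67],[0,0,0.177,0,0,0,0.67],[0,0,0.177,0,0,0,0.67],[0,0,0.177,0,0,0,0.67],[0,0,0.177,0,0,0,0.67],[0,0,0.177,0,0,0,0.67],[0,0,0.177,0,0,0,0.67],[0,0,0.177,0,0,0,0.67],[0,0,0.177,0,0,0,0.67],[0,0,0.177,0,0,0,0.67],[0,0,0,0,0,0,0.67]]

```text
clock: 10.6
eef_pos: [667.6, 230.1, 175.0]
tool_rot: [-3.142, 0.0, 1.612]
force: [1.0, -0.1, 0.3]
width: 28.1
gripper_force: 0.0
```

```bash
cat >> h.py <<'E'
def go(x,y,z,yaw=None):
    s=ctrl.read_state();e=s['eef_pos'];c=s['tool_rot'][2];w=c if yaw is None else yaw
    a=-((w-c+np.pi)%(2*np.pi)-np.pi); d=np.array([x,y,z])-e
    X=np.array([np.cos(w),np.sin(w)]);Y=np.array([np.sin(w),-np.cos(w)])
    print('at',np.round(e,1),'yaw',round(c,3),'w',round(s['width'],1),'t',s['clock'],'turn az',round(a/(np.pi/4),3),'shift',np.round(np.array([d[:2]@X,d[:2]@Y,-d[2]])/150,3))
E
python3 - <<'E'
from fit import *
go(555,-214,120)
p=shot('side','s4');cv2.imwrite('pics/s4c.png',cv2.resize(p['img'][130:220,190:310],None,fx=5,fy=5,interpolation=cv2.INTER_CUBIC)[:,:,::-1])
print([(r['score'],r['centre'],back(p,r['centre'],24)) for r in ctrl.recognise(p,'model')])
E
```

```text
at [667.6 230.1 175. ] yaw 1.612 w 28.1 t 10.6 turn az -0.0 shift [-2.927 -0.871  0.366]
[(0.7, [240.8, 166.7], array([670.40156283, 231.39218014,  24.        ]))]
```

View pics/s4c.png

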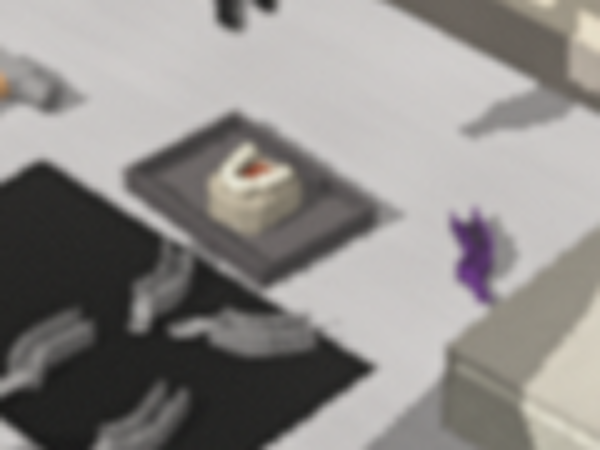

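The picture shows the model upright in the middle of the pan, at crop (255,190). Next, the handle.

Emit:
step_arm:
  series:
    - [[0,0,0,-0.244,-0.0715,0,0.67],[0,0,0,-0.244,-0.0715,0,0.67],[0,0,0,-0.244,-0.0715,0,0.67],[0,0,0,-0.244,-0.0715,0,0.67],[0,0,0,-0.244,-0.0715,0,0.67],[0,0,0,-0.244,-0.0715,0,0.67],[0,0,0,-0.244,-0.0715,0,0.67],[0,0,0,-0.244,-0.0715,0,0.67],[0,0,0,-0.244,-0.0715,0,0.67],[0,0,0,-0.244,-0.0715,0,0.67],[0,0,0,-0.244,-0.0715,0,0.67],[0,0,0,-0.244,-0.0715,0,0.67]]

```text
clock: 11.9
eef_pos: [556.9, -215.8, 175.2]
tool_rot: [3.141, -0.0, 1.615]
force: [0.9, -0.0, 0.6]
width: 28.3
gripper_force: 0.0
```

Emit:
step_arm:
  series:
    - [[0,0,0,0,0,0,0.67],[0,0,0,0,0,0.25,0.67],[0,0,0,0,0,0.25,0.67],[0,0,0,0,0,0,0.67],[0,0,0,0,0,0,0.67]]

```text
clock: 12.4
eef_pos: [557.2, -214.2, 100.1]
tool_rot: [-3.141, -0.0, 1.613]
force: [0.8, -0.5, 0.3]
width: 28.2
gripper_force: 0.0
```

```bash
python3 - <<'E'
from fit import *
go(557,-214,28)
E
```

```text
at [ 557.2 -214.2  100.1] yaw 1.613 w 28.2 t 12.4 turn az -0.0 shift [ 0.001 -0.001  0.48 ]
```

Emit:
step_arm:
  series:
    - [[0,0,0,0,0,0.15,0.67],[0,0,0,0,0,0.1,0.67],[0,0,0,0,0,0.06,0.67],[0,0,0,0,0,0.06,0.67],[0,0,0,0,0,0.06,0.67],[0,0,0,0,0,0.05,0.67]]

```text
clock: 13.0
eef_pos: [558.0, -214.6, 29.5]
tool_rot: [3.14, -0.0, 1.612]
force: [-20.6, 10.2, 77.2]
width: 28.2
gripper_force: 27.1
```

Emit:
step_arm:
  series:
    - [[0,0,0,0,0,0,0.85],[0,0,0,0,0,0,1],[0,0,0,0,0,0,1],[0,0,0,0,0,0,1]]

```text
clock: 13.4
eef_pos: [558.8, -215.1, 29.4]
tool_rot: [3.138, 0.001, 1.612]
force: [-0.4, 1.0, 10.1]
width: 8.6
gripper_force: 58.6
```

Emit:
step_arm:
  series:
    - [[0,0,0,0,-0.05,0,1],[0,0,0,0,-0.11,0,1],[0,0,0,0,-0.12,0,1],[0,0,0,0,-0.12,0,1],[0,0,0,0,-0.12,0,1],[0,0,0,0,-0.12,0,1],[0,0,0,0,-0.12,0,1],[0,0,0,0,-0.1,0,1],[0,0,0,0,-0.05,0,1],[0,0,0,0,0,0,1],[0,0,0,0,0,0,1]]

```text
clock: 14.5
eef_pos: [422.0, -221.5, 29.3]
tool_rot: [3.138, 0.002, 1.611]
force: [-1.3, -0.8, 15.9]
width: 8.5
gripper_force: 61.0
```

Emit:
step_arm:
  series:
    - [[0,0,0,0,0,0,0.67],[0,0,0,0,0,0,0.67],[0,0,0,0,0,0,0.67],[0,0,0,0,0,-0.1,0.67],[0,0,0,0,0,-0.2,0.67],[0,0,0,0,0,-0.25,0.67],[0,0,0,0,0,-0.25,0.67],[0,0,0,0,0,-0.2,0.62],[0,0,0,0,0,0,0.62]]

```text
clock: 15.4
eef_pos: [423.0, -221.1, 180.9]
tool_rot: [3.135, 0.003, 1.612]
force: [1.0, 0.4, 0.3]
width: 32.2
gripper_force: 0.0
```

```bash
python3 - <<'E'
from fit import *
p=shot('top','t5');cv2.imwrite('pics/t5c.png',cv2.resize(p['img'][90:240,270:420],None,fx=4,fy=4,interpolation=cv2.INTER_CUBIC)[:,:,::-1])
for c in [(194,180),(223,178),(193,219),(229,220)]: print(c,fit_tray(p,c,g='mat')[0])
go(572.7,101,120,-.59+np.pi)
O=np.array([593.5,-213]);X=np.array([np.cos(.041),np.sin(.041)]);Y=np.array([-X[1],X[0]])
for y in(-157,-79.5,-2,2,79.5,157):
  print(y,[np.round((proj(p,[*(O+X*(x-137)+Y*y),44])-[270,90])*4) for x in(14,137)])
E
```

```text
(194, 180) (np.float64(82.6), -1, [573.94, 211.97, 0.67])
(223, 178) (np.float64(81.8), -1, [573.72, 100.89, -0.58])
(193, 219) (np.float64(23.0), 1, [458.51, 211.78, -0.11])
(229, 220) (np.float64(15.6), -1, [454.75, 102.03, 0.33])
at [ 422.  -220.2  179.2] yaw 1.612 w 32.6 t 15.45 turn az -1.196 shift [0.357 2.338 0.394]
-157 [array([479., 458.]), array([470., 293.])]
-79.5 [array([375., 461.]), array([366., 296.])]
-2 [array([270., 464.]), array([262., 299.])]
2 [array([264., 464.]), array([256., 299.])]
79.5 [array([159., 467.]), array([152., 302.])]
157 [array([ 54., 471.]), array([ 48., 305.])]
```

View pics/t5c.png

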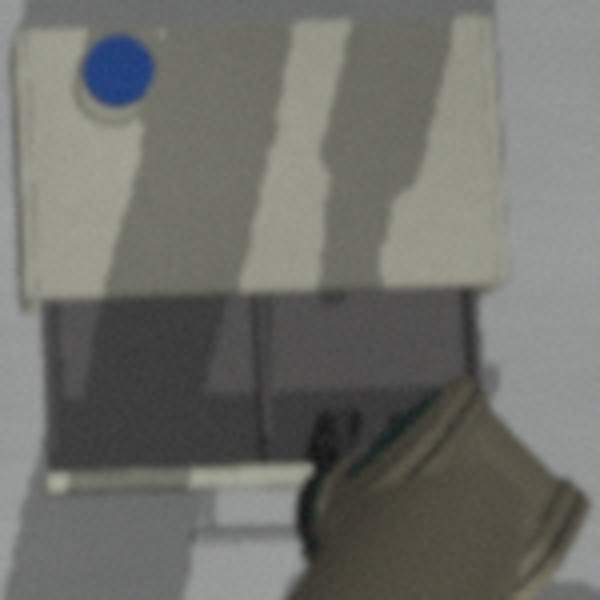

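The drawer walls and divider lie where I predicted, with the divider at crop (262,380). Next is tray B at (573,101).

Emit:
step_arm:
  series:
    - [[0,0,-0.171,0,0,0,0.62],[0,0,-0.171,0,0,0,0.62],[0,0,-0.171,0,0,0,0.62],[0,0,-0.171,0,0,0,0.62],[0,0,-0.171,0,0,0,0.62],[0,0,-0.171,0,0,0,0.62],[0,0,-0.171,0,0,0,0.62],[0,0,0,0.0325,0.2125,0,0.62],[0,0,0,0.0325,0.2125,0,0.62],[0,0,0,0.0325,0.2125,0,0.62],[0,0,0,0.0325,0.2125,0,0.62],[0,0,0,0.0325,0.2125,0,0.62]]

```text
clock: 16.65
eef_pos: [488.7, -72.3, 176.2]
tool_rot: [-3.141, -0.003, 2.552]
force: [0.3, -0.4, -0.0]
width: 32.9
gripper_force: 0.0
```

Emit:
step_arm:
  series:
    - [[0,0,0,0.0325,0.2125,0,0.62],[0,0,0,0.0325,0.2125,0,0.62],[0,0,0,0.0325,0.2125,0.1,0.62],[0,0,0,0.0325,0.2125,0.15,0.62],[0,0,0,0.0325,0.2125,0.15,0.62],[0,0,0,0.0325,0.2125,0.15,0.62],[0,0,0,0,0,0,0.62],[0,0,0,0,0,0,0.62]]

```text
clock: 17.45
eef_pos: [569.6, 101.7, 93.0]
tool_rot: [-3.139, -0.003, 2.554]
force: [0.1, -1.4, 0.3]
width: 32.4
gripper_force: 0.0
```

```bash
python3 - <<'E'
from fit import *
go(573.1,101,8,-.585+np.pi)
E
```

```text
at [569.6 101.7  93. ] yaw 2.554 w 32.4 t 17.45 turn az -0.004 shift [-0.022  0.009  0.567]
```

Emit:
step_arm:
  series:
    - [[0,0,0,-0.022,0.009,0.2,0.62],[0,0,0,0,0,0.2,0.62],[0,0,0,0,0,0.1,0.62],[0,0,0,0,0,0.05,0.62],[0,0,0,0,0,0.025,0.62],[0,0,0,0,0,0,0.62],[0,0,0,0,0,0,1],[0,0,0,0,0,0,1],[0,0,0,0,0,0,1],[0,0,0,0,0,0,1]]

```text
clock: 18.45
eef_pos: [575.6, 100.7, 10.2]
tool_rot: [3.14, 0.001, 2.552]
force: [-0.5, 0.1, 6.9]
width: 18.2
gripper_force: 60.2
```

```bash
cat >> h.py <<'E'
O=np.array([593.5,-213.]);X_=np.array([np.cos(.041),np.sin(.041)]);Y_=np.array([-X_[1],X_[0]])
def slot(y,x=103,d=137): return O+X_*(x-d)+Y_*y
E
python3 - <<'E'
from h import *
for y in(-122.5,-79.5,-36.5,79.5):print(y,slot(y))
go(*slot(-122.5),150,np.pi+.041)
E
```

```text
-122.5 [ 564.54966598 -336.79066265]
-79.5 [ 562.78715987 -293.82679909]
-36.5 [ 561.02465376 -250.86293553]
79.5 [ 556.26998612 -134.96041987]
at [575.6 100.7  10.2] yaw 2.552 w 18.2 t 18.45 turn az -0.803 shift [ 0.193 -2.911 -0.932]
```

Emit:
step_arm:
  series:
    - [[0,0,0,0,0,-0.1,1],[0,0,0,0,0,-0.2,1],[0,0,0,0,0,-0.2,1],[0,0,0,0,0,-0.2,1],[0,0,-0.134,0,0,-0.2,1],[0,0,-0.134,0,0,0,1],[0,0,-0.134,0,0,0,1],[0,0,-0.134,0,0,0,1],[0,0,-0.134,0,0,0,1],[0,0,-0.134,0,0,0,1],[0,0,0,0,0,0,1]]

```text
clock: 19.55
eef_pos: [574.8, 100.5, 144.9]
tool_rot: [3.141, 0.001, -3.1]
force: [-0.1, -0.7, -0.8]
width: 18.3
gripper_force: 59.5
```

Emit:
step_arm:
  series:
    - [[0,0,0,0.016,-0.2426,0,1],[0,0,0,0.016,-0.2426,0,1],[0,0,0,0.016,-0.2426,0,1],[0,0,0,0.016,-0.2426,0,1],[0,0,0,0.016,-0.2426,0,1],[0,0,0,0.016,-0.2426,0,1],[0,0,0,0.016,-0.2426,0,1],[0,0,0,0.016,-0.2426,0,1],[0,0,0,0.016,-0.2426,0,1],[0,0,0,0.016,-0.2426,0,1],[0,0,0,0.016,-0.2426,0,1],[0,0,0,0.016,-0.2426,0,1]]

```text
clock: 20.75
eef_pos: [564.0, -338.3, 144.6]
tool_rot: [-3.141, 0.0, -3.103]
force: [0.1, -0.1, -0.9]
width: 18.1
gripper_force: 59.5
```

Emit:
step_arm:
  series:
    - [[0,0,0,0,0,0,1],[0,0,0,0,0,0,1]]

```text
clock: 20.95
eef_pos: [563.5, -338.0, 144.2]
tool_rot: [-3.141, -0.0, -3.104]
force: [0.2, 1.0, 0.0]
width: 18.0
gripper_force: 59.5
```

```bash
python3 - <<'E'
from fit import *
p=shot('side');go(*slot(-122.5),23,np.pi+.041);cv2.imwrite('pics/s6c.png',cv2.resize(p['img'][130:280,280:460],None,fx=4,fy=4,interpolation=cv2.INTER_CUBIC)[:,:,::-1])
E
```

```text
at [ 564.2 -336.2  144.2] yaw -3.101 w 18.2 t 21.0 turn az -0.001 shift [-0.002 -0.004  0.808]
```

View pics/s6c.png

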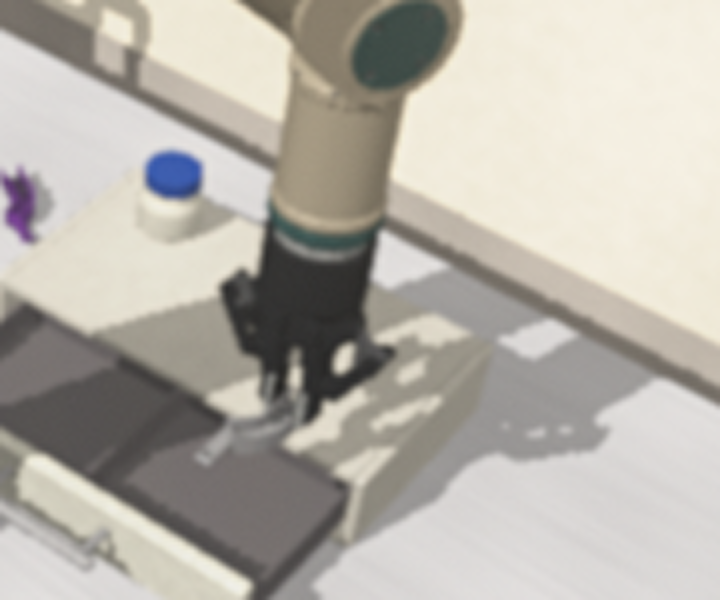

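Emit:
step_arm:
  series:
    - [[0,0,0,0,0,0.22,1],[0,0,0,0,0,0.22,1],[0,0,0,0,0,0.18,1],[0,0,0,0,0,0.1,1],[0,0,0,0,0,0.05,1],[0,0,0,0,0,0.03,1],[0,0,0,0,0,0,1]]

```text
clock: 21.7
eef_pos: [564.8, -336.8, 24.5]
tool_rot: [-3.141, 0.001, -3.1]
force: [-0.1, 0.7, -0.2]
width: 18.2
gripper_force: 59.5
```

Emit:
step_arm:
  series:
    - [[0,0,0,0,0,0,0.62],[0,0,0,0,0,0,0.62],[0,0,0,0,0,0,0.62],[0,0,0,0,0,-0.15,0.62],[0,0,0,0,0,-0.25,0.62],[0,0,0,0,0,-0.25,0.62],[0,0,0,0,0,-0.15,0.62],[0,0,0,0,0,0,0.62]]

```text
clock: 22.5
eef_pos: [566.7, -338.4, 148.6]
tool_rot: [-3.137, 0.007, -3.1]
force: [0.0, 0.8, -0.4]
width: 32.7
gripper_force: 0.0
```

```bash
python3 - <<'E'
from fit import *
p=shot('top','t7')
for c in [(194,180),(193,219),(229,220)]: print(c,fit_tray(p,c,g='mat')[0])
go(454.8,101.8,120,.325+np.pi)
E
```

```text
(194, 180) (np.float64(83.2), -1, [573.88, 211.93, 0.67])
(193, 219) (np.float64(23.0), 1, [459.55, 212.97, -0.09])
(229, 220) (np.float64(14.9), -1, [454.86, 101.03, 0.31])
at [ 565.4 -337.6  146.3] yaw -3.1 w 32.7 t 22.55 turn az -0.361 shift [-0.237  3.011  0.175]
```

Emit:
step_arm:
  series:
    - [[0,0,-0.18,0,0,0,0.62],[0,0,-0.18,0,0,0,0.62],[0,0,0,-0.0237,0.301,0,0.62],[0,0,0,-0.0237,0.301,0,0.62],[0,0,0,-0.0237,0.301,0,0.62],[0,0,0,-0.0237,0.301,0,0.62],[0,0,0,-0.0237,0.301,0,0.62],[0,0,0,-0.0237,0.301,0,0.62],[0,0,0,-0.0237,0.301,0,0.62],[0,0,0,-0.0237,0.301,0,0.62],[0,0,0,-0.0237,0.301,0,0.62],[0,0,0,-0.0237,0.301,0,0.62]]

```text
clock: 23.75
eef_pos: [452.4, 103.7, 143.0]
tool_rot: [3.141, -0.002, -2.817]
force: [0.3, 0.0, -1.0]
width: 32.5
gripper_force: 0.0
```

Emit:
step_arm:
  series:
    - [[0,0,0,0,0,0.2,0.62],[0,0,0,0,0,0.2,0.62],[0,0,0,0,0,0,0.62],[0,0,0,0,0,0,0.62]]

```text
clock: 24.15
eef_pos: [453.0, 101.9, 83.4]
tool_rot: [3.142, -0.003, -2.817]
force: [-0.4, -1.0, -0.3]
width: 32.2
gripper_force: 0.0
```

```bash
python3 - <<'E'
from h import *
go(454.8,101.6,8,.318+np.pi)
E
```

```text
at [453.  101.9  83.4] yaw -2.817 w 32.2 t 24.15 turn az 0.008 shift [-0.011 -0.006  0.503]
```

Emit:
step_arm:
  series:
    - [[0,0,0,-0.011,-0.006,0.2,0.62],[0,0,0,0,0,0.16,0.62],[0,0,0,0,0,0.09,0.62],[0,0,0,0,0,0.05,0.62],[0,0,0,0,0,0,0.62],[0,0,0,0,0,0,1],[0,0,0,0,0,0,1],[0,0,0,0,0,0,1],[0,0,0,0,0,0,1]]

```text
clock: 25.05
eef_pos: [456.2, 101.0, 13.8]
tool_rot: [-3.139, -0.001, -2.818]
force: [-0.2, -0.2, 7.3]
width: 18.3
gripper_force: 59.1
```

Emit:
step_arm:
  series:
    - [[0,0,0,0,0,-0.1,1],[0,0,0,0,0,-0.2,1],[0,0,0,0,0,-0.2,1],[0,0,0,0,0,-0.2,1],[0,0,0.12,0,0,-0.2,1],[0,0,0.12,0,0,0,1],[0,0,0.12,0,0,0,1],[0,0,0,0,0,0,1],[0,0,0,0,0,0,1]]

```text
clock: 25.95
eef_pos: [455.4, 101.8, 147.9]
tool_rot: [-3.14, -0.002, -3.097]
force: [-1.1, -0.6, 0.0]
width: 17.5
gripper_force: 58.5
```

```bash
python3 - <<'E'
from h import *
go(*slot(-79.5),23,.041+np.pi)
E
```

```text
at [455.4 101.8 147.9] yaw -3.097 w 17.5 t 25.95 turn az 0.004 shift [-0.607 -2.665  0.832]
```

Emit:
step_arm:
  series:
    - [[0,0,0,-0.0506,-0.222,0,1],[0,0,0,-0.0506,-0.222,0,1],[0,0,0,-0.0506,-0.222,0,1],[0,0,0,-0.0506,-0.222,0,1],[0,0,0,-0.0506,-0.222,0,1],[0,0,0,-0.0506,-0.222,0,1],[0,0,0,-0.0506,-0.222,0,1],[0,0,0,-0.0506,-0.222,0,1],[0,0,0,-0.0506,-0.222,0,1],[0,0,0,-0.0506,-0.222,0,1],[0,0,0,-0.0506,-0.222,0,1],[0,0,0,-0.0506,-0.222,0,1]]

```text
clock: 27.15
eef_pos: [563.3, -294.9, 147.7]
tool_rot: [-3.141, -0.003, -3.098]
force: [-0.7, 1.0, -0.8]
width: 17.6
gripper_force: 58.5
```

Emit:
step_arm:
  series:
    - [[0,0,0,0,0,0,1],[0,0,0,0,0,0,1]]

```text
clock: 27.35
eef_pos: [562.7, -294.2, 147.4]
tool_rot: [-3.141, -0.003, -3.1]
force: [-0.1, 1.2, -0.9]
width: 18.2
gripper_force: 58.5
```

```bash
python3 - <<'E'
from h import *
go(*slot(-79.5),27,.041+np.pi)
p=shot('side');cv2.imwrite('pics/s8c.png',cv2.resize(p['img'][180:280,280:400],None,fx=5,fy=5,interpolation=cv2.INTER_CUBIC)[:,:,::-1])
E
```

```text
at [ 562.7 -294.2  147.4] yaw -3.1 w 18.2 t 27.35 turn az 0.001 shift [-0.001  0.003  0.803]
```

View pics/s8c.png

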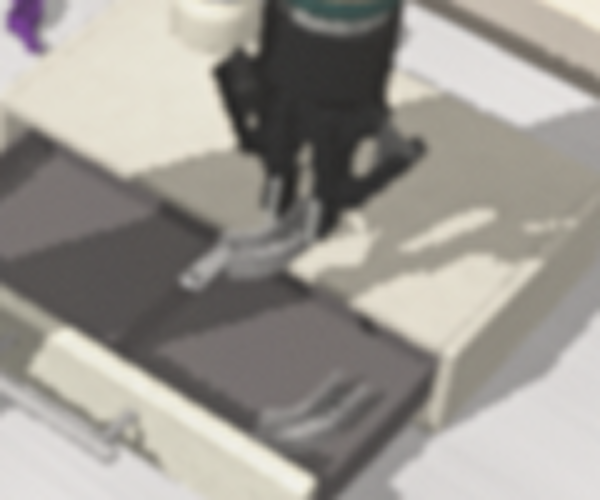

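The first tray rests in the right bay at crop (320,410). The second is firmly held above the drawer at crop (260,245), so I lower it.

Emit:
step_arm:
  series:
    - [[0,0,0,0,0,0.22,1],[0,0,0,0,0,0.22,1],[0,0,0,0,0,0.18,1],[0,0,0,0,0,0.1,1],[0,0,0,0,0,0.05,1],[0,0,0,0,0,0.03,1],[0,0,0,0,0,0,1]]

```text
clock: 28.1
eef_pos: [563.6, -293.8, 28.7]
tool_rot: [-3.139, -0.001, -3.099]
force: [-0.5, -0.9, -0.8]
width: 18.0
gripper_force: 58.5
```

Emit:
step_arm:
  series:
    - [[0,0,0,0,0,0,0.62],[0,0,0,0,0,0,0.62],[0,0,0,0,0,0,0.62],[0,0,0,0,0,-0.15,0.62],[0,0,0,0,0,-0.25,0.62],[0,0,0,0,0,-0.25,0.62],[0,0,0,0,0,-0.15,0.62],[0,0,0,0,0,0,0.62]]

```text
clock: 28.9
eef_pos: [565.9, -294.8, 152.6]
tool_rot: [-3.136, 0.005, -3.1]
force: [-0.7, -0.1, 0.1]
width: 32.7
gripper_force: 0.0
```

```bash
python3 - <<'E'
from fit import *
p=shot('top','t9')
for c in [(194,180),(193,219)]: print(c,fit_tray(p,c,g='mat')[0])
go(571.5,210,120,.675+np.pi)
E
```

```text
(194, 180) (np.float64(84.3), -1, [573.93, 211.93, 0.67])
(193, 219) (np.float64(21.9), 1, [459.31, 212.74, -0.11])
at [ 564.5 -294.4  150.3] yaw -3.1 w 32.2 t 28.95 turn az -0.806 shift [-2.138  2.596  0.202]
```

Emit:
step_arm:
  series:
    - [[0,0,-0.161,0,0,0,0.62],[0,0,-0.161,0,0,0,0.62],[0,0,-0.161,0,0,0,0.62],[0,0,-0.161,0,0,0,0.62],[0,0,-0.161,0,0,0,0.62],[0,0,0,-0.178,0.2163,0,0.62],[0,0,0,-0.178,0.2163,0,0.62],[0,0,0,-0.178,0.2163,0,0.62],[0,0,0,-0.178,0.2163,0,0.62],[0,0,0,-0.178,0.2163,0,0.62],[0,0,0,-0.178,0.2163,0,0.62],[0,0,0,-0.178,0.2163,0,0.62]]

```text
clock: 30.15
eef_pos: [566.4, 1.7, 146.3]
tool_rot: [3.14, -0.005, -2.467]
force: [0.7, 0.3, -0.7]
width: 32.6
gripper_force: 0.0
```

Emit:
step_arm:
  series:
    - [[0,0,0,-0.178,0.2163,0,0.62],[0,0,0,-0.178,0.2163,0,0.62],[0,0,0,-0.178,0.2163,0,0.62],[0,0,0,-0.178,0.2163,0,0.62],[0,0,0,-0.178,0.2163,0,0.62],[0,0,0,0,0,0.2,0.62],[0,0,0,0,0,0.2,0.62],[0,0,0,0,0,0,0.62],[0,0,0,0,0,0,0.62]]

```text
clock: 31.05
eef_pos: [569.7, 209.8, 86.2]
tool_rot: [3.141, -0.005, -2.468]
force: [-0.6, 0.4, 0.6]
width: 32.5
gripper_force: 0.0
```

```bash
python3 - <<'E'
from h import *
go(571,210,9,.675+np.pi)
E
```

```text
at [569.7 209.8  86.2] yaw -2.468 w 32.5 t 31.05 turn az -0.001 shift [-0.008 -0.004  0.515]
```

Emit:
step_arm:
  series:
    - [[0,0,0,-0.008,-0.004,0.2,0.62],[0,0,0,0,0,0.16,0.62],[0,0,0,0,0,0.1,0.62],[0,0,0,0,0,0.055,0.62],[0,0,0,0,0,0,0.62],[0,0,0,0,0,0,1],[0,0,0,0,0,0,1],[0,0,0,0,0,0,1],[0,0,0,0,0,0,1]]

```text
clock: 31.95
eef_pos: [572.5, 210.8, 11.1]
tool_rot: [-3.141, -0.001, -2.468]
force: [-0.2, -0.2, 6.1]
width: 18.3
gripper_force: 60.6
```

Emit:
step_arm:
  series:
    - [[0,0,0,0,0,-0.1,1],[0,0,0,0,0,-0.2,1],[0,0,0,0,0,-0.2,1],[0,0,0,0,0,-0.2,1],[0,0,0.161,0,0,-0.2,1],[0,0,0.161,0,0,0,1],[0,0,0.161,0,0,0,1],[0,0,0.161,0,0,0,1],[0,0,0.161,0,0,0,1],[0,0,0,0,0,0,1]]

```text
clock: 32.95
eef_pos: [571.8, 210.8, 145.8]
tool_rot: [-3.139, -0.002, -3.1]
force: [0.4, 0.1, -1.2]
width: 17.9
gripper_force: 59.8
```

```bash
python3 - <<'E'
from h import *
go(*slot(-36.5),27,.041+np.pi)
E
```

```text
at [571.8 210.8 145.8] yaw -3.1 w 17.9 t 32.95 turn az 0.001 shift [ 0.198 -3.072  0.792]
```

Emit:
step_arm:
  series:
    - [[0,0,0,0.0165,-0.256,0,1],[0,0,0,0.0165,-0.256,0,1],[0,0,0,0.0165,-0.256,0,1],[0,0,0,0.0165,-0.256,0,1],[0,0,0,0.0165,-0.256,0,1],[0,0,0,0.0165,-0.256,0,1],[0,0,0,0.0165,-0.256,0,1],[0,0,0,0.0165,-0.256,0,1],[0,0,0,0.0165,-0.256,0,1],[0,0,0,0.0165,-0.256,0,1],[0,0,0,0.0165,-0.256,0,1],[0,0,0,0.0165,-0.256,0,1]]

```text
clock: 34.15
eef_pos: [561.3, -252.6, 146.4]
tool_rot: [-3.14, -0.002, -3.096]
force: [0.6, -0.1, -0.8]
width: 18.1
gripper_force: 59.8
```

Emit:
step_arm:
  series:
    - [[0,0,0,0,0,0,1],[0,0,0,0,0,0,1]]

```text
clock: 34.35
eef_pos: [561.0, -252.1, 146.0]
tool_rot: [-3.14, -0.002, -3.1]
force: [-0.4, 1.0, -0.3]
width: 18.1
gripper_force: 59.8
```

```bash
python3 - <<'E'
from h import *
go(*slot(-36.5),25,.041+np.pi)
p=shot('side');cv2.imwrite('pics/s10c.png',cv2.resize(p['img'][170:280,270:400],None,fx=5,fy=5,interpolation=cv2.INTER_CUBIC)[:,:,::-1])
E
```

```text
at [ 561.  -252.1  146. ] yaw -3.1 w 18.1 t 34.35 turn az 0.001 shift [-0.     0.008  0.807]
```

View pics/s10c.png

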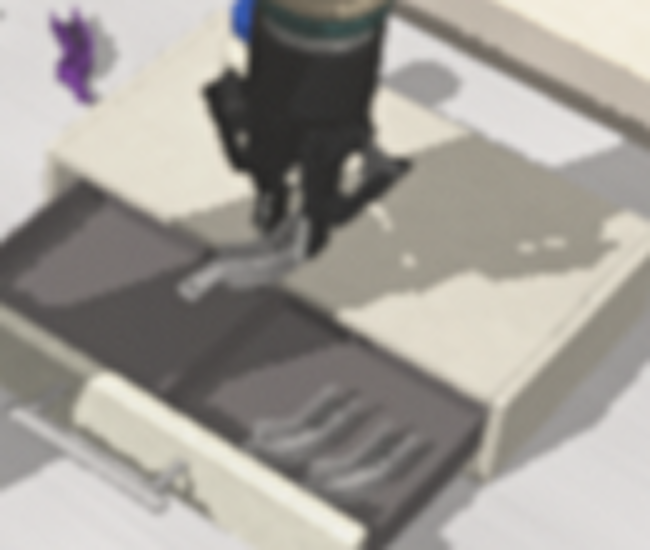

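Two trays lie in the right bay, at crop (300,425) and (370,455). The third is held above it, so I lower it.

Emit:
step_arm:
  series:
    - [[0,0,0,0,0.006,0.22,1],[0,0,0,0,0,0.22,1],[0,0,0,0,0,0.18,1],[0,0,0,0,0,0.1,1],[0,0,0,0,0,0.05,1],[0,0,0,0,0,0.035,1],[0,0,0,0,0,0,1]]

```text
clock: 35.1
eef_pos: [561.8, -250.0, 25.5]
tool_rot: [-3.139, -0.002, -3.099]
force: [0.4, 0.1, 0.2]
width: 18.0
gripper_force: 59.8
```

Emit:
step_arm:
  series:
    - [[0,0,0,0,0,0,0.66],[0,0,0,0,0,0,0.66],[0,0,0,0,0,0,0.66],[0,0,0,0,0,-0.15,0.66],[0,0,0,0,0,-0.25,0.66],[0,0,0,0,0,-0.25,0.66],[0,0,0,0,0,-0.15,0.62],[0,0,0,0,0,0,0.62]]

```text
clock: 35.9
eef_pos: [564.1, -251.0, 149.4]
tool_rot: [-3.136, 0.005, -3.1]
force: [-0.2, -0.3, 0.3]
width: 32.4
gripper_force: 0.0
```

```bash
python3 - <<'E'
from fit import *
p=shot('top','t11')
for c in [(193,219)]: print(c,fit_tray(p,c,g='mat')[0])
go(459.3,212.3,120,-.105+np.pi)
E
```

```text
(193, 219) (np.float64(21.6), 1, [459.31, 212.74, -0.11])
at [ 562.7 -250.6  147.2] yaw -3.1 w 32.6 t 35.95 turn az 0.187 shift [1.009 2.997 0.181]
```

Emit:
step_arm:
  series:
    - [[0,0,0.187,0,0,0,0.62],[0,0,0,0.0917,0.2725,0,0.62],[0,0,0,0.0917,0.2725,0,0.62],[0,0,0,0.0917,0.2725,0,0.62],[0,0,0,0.0917,0.2725,0,0.62],[0,0,0,0.0917,0.2725,0,0.62],[0,0,0,0.0917,0.2725,0,0.62],[0,0,0,0.0917,0.2725,0,0.62],[0,0,0,0.0917,0.2725,0,0.62],[0,0,0,0.0917,0.2725,0,0.62],[0,0,0,0.0917,0.2725,0,0.62],[0,0,0,0.0917,0.2725,0,0.62]]

```text
clock: 37.15
eef_pos: [456.8, 214.0, 143.3]
tool_rot: [-3.138, -0.004, 3.036]
force: [0.9, 0.2, -0.1]
width: 32.5
gripper_force: 0.0
```

Emit:
step_arm:
  series:
    - [[0,0,0,0,0,0.2,0.62],[0,0,0,0,0,0.2,0.62],[0,0,0,0,0,0,0.62],[0,0,0,0,0,0,0.62]]

```text
clock: 37.55
eef_pos: [457.2, 212.2, 83.7]
tool_rot: [-3.138, -0.004, 3.037]
force: [0.2, 0.4, 0.2]
width: 32.0
gripper_force: 0.0
```

```bash
python3 - <<'E'
from h import *
go(459.3,212.3,8,-.105+np.pi)
E
```

```text
at [457.2 212.2  83.7] yaw 3.037 w 32.0 t 37.55 turn az -0.0 shift [-0.014  0.002  0.505]
```

Emit:
step_arm:
  series:
    - [[0,0,0,-0.014,0.002,0.2,0.62],[0,0,0,0,0,0.16,0.62],[0,0,0,0,0,0.09,0.62],[0,0,0,0,0,0.045,0.62],[0,0,0,0,0,0,0.62],[0,0,0,0,0,0,1],[0,0,0,0,0,0,1],[0,0,0,0,0,0,1],[0,0,0,0,0,0,1]]

```text
clock: 38.45
eef_pos: [460.7, 213.0, 11.2]
tool_rot: [-3.14, -0.0, 3.036]
force: [-1.2, -0.0, 7.3]
width: 18.3
gripper_force: 59.8
```

Emit:
step_arm:
  series:
    - [[0,0,0,0,0,-0.1,1],[0,0,0,0,0,-0.2,1],[0,0,0,0,0,-0.2,1],[0,0,0,0,0,-0.2,1],[0,0,-0.187,0,0,-0.2,1],[0,0,0,0,0,0,1],[0,0,0,0,0,0,1]]

```text
clock: 39.15
eef_pos: [460.6, 212.8, 145.7]
tool_rot: [-3.14, -0.001, -3.102]
force: [-0.7, -0.2, -1.5]
width: 18.0
gripper_force: 59.0
```

```bash
python3 - <<'E'
from h import *
go(*slot(79.5),27,.041+np.pi)
E
```

```text
at [460.6 212.8 145.7] yaw -3.102 w 18.0 t 39.15 turn az -0.001 shift [-0.542 -2.343  0.791]
```

Emit:
step_arm:
  series:
    - [[0,0,0,-0.0452,-0.1953,0,1],[0,0,0,-0.0452,-0.1953,0,1],[0,0,0,-0.0452,-0.1953,0,1],[0,0,0,-0.0452,-0.1953,0,1],[0,0,0,-0.0452,-0.1953,0,1],[0,0,0,-0.0452,-0.1953,0,1],[0,0,0,-0.0452,-0.1953,0,1],[0,0,0,-0.0452,-0.1953,0,1],[0,0,0,-0.0452,-0.1953,0,1],[0,0,0,-0.0452,-0.1953,0,1],[0,0,0,-0.0452,-0.1953,0,1],[0,0,0,-0.0452,-0.1953,0,1]]

```text
clock: 40.35
eef_pos: [555.3, -135.9, 143.8]
tool_rot: [-3.14, -0.005, -3.101]
force: [0.0, -0.2, -0.9]
width: 18.3
gripper_force: 59.0
```

Emit:
step_arm:
  series:
    - [[0,0,0,0,0,0,1],[0,0,0,0,0,0,1]]

```text
clock: 40.55
eef_pos: [555.2, -135.1, 144.0]
tool_rot: [-3.141, -0.005, -3.102]
force: [-0.9, 0.5, -1.0]
width: 18.0
gripper_force: 59.0
```

Emit:
step_arm:
  series:
    - [[0,0,0,0,0,0.22,1],[0,0,0,0,0,0.22,1],[0,0,0,0,0,0.18,1],[0,0,0,0,0,0.1,1],[0,0,0,0,0,0.05,1],[0,0,0,0,0,0.015,1],[0,0,0,0,0,0,1]]

```text
clock: 41.25
eef_pos: [556.6, -134.7, 28.4]
tool_rot: [-3.14, -0.001, -3.099]
force: [-0.2, -0.7, -0.6]
width: 18.2
gripper_force: 59.0
```

Emit:
step_arm:
  series:
    - [[0,0,0,0,0,0,0.62],[0,0,0,0,0,0,0.62],[0,0,0,0,0,0,0.62],[0,0,0,0,0,-0.15,0.62],[0,0,0,0,0,-0.25,0.62],[0,0,0,0,0,-0.25,0.62],[0,0,0,0,0,-0.2,0.62],[0,0,0,0.3,0.2,0,0.62],[0,0,0,0.3,0.2,0,0.62],[0,0,0,0,0.3,0,0.62],[0,0,0,0,0,0,0.62]]

```text
clock: 42.35
eef_pos: [468.2, -31.8, 156.5]
tool_rot: [3.141, -0.0, -3.091]
force: [1.1, -0.2, 0.3]
width: 32.8
gripper_force: 0.0
```

```bash
python3 - <<'E'
from fit import *
p=shot('top','t12');a=cv2.resize(p['img'][90:240,150:420],None,fx=2.9,fy=2.9,interpolation=cv2.INTER_CUBIC)[:,:,::-1]
q=shot('side');b=cv2.resize(q['img'][130:280,180:400],None,fx=2.9,fy=2.9,interpolation=cv2.INTER_CUBIC)[:,:,::-1]
cv2.imwrite('pics/t12c.png',cv2.resize(np.vstack([a[:,:638],b]),None,fx=.68,fy=.68,interpolation=cv2.INTER_AREA))
go(423,-221,120,.041+np.pi/2)
for w in(p,q):print([(round(r['score'],2),np.round(back(w,r['centre'],24))) for r in ctrl.recognise(w,'model')])
E
```

```text
at [469.5 -36.8 156.1] yaw -3.097 w 32.6 t 42.45 turn az 2.005 shift [-1.214 -0.36   0.24 ]
[(0.9, array([665., 223.,  24.]))]
[(0.52, array([638., 239.,  24.]))]
```

View pics/t12c.png

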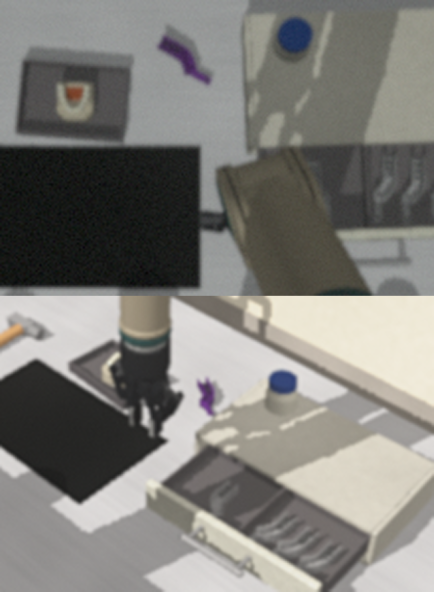

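All four trays show in their bays, the mat is empty, and the model stands in the pan. Next I regrasp the handle and shut the drawer.

Emit:
step_arm:
  series:
    - [[0,0,0.182,0,0,0,0.67],[0,0,0.182,0,0,0,0.67],[0,0,0.182,0,0,0,0.67],[0,0,0.182,0,0,0,0.67],[0,0,0.182,0,0,0,0.67],[0,0,0.182,0,0,0,0.67],[0,0,0.182,0,0,0,0.67],[0,0,0.182,0,0,0,0.67],[0,0,0.182,0,0,0,0.67],[0,0,0.182,0,0,0,0.67],[0,0,0.182,0,0,0,0.67],[0,0,0,0,0,0,0.67]]

```text
clock: 43.75
eef_pos: [469.3, -39.2, 155.2]
tool_rot: [-3.139, 0.003, 1.609]
force: [-0.9, 0.5, -1.1]
width: 28.4
gripper_force: 0.0
```

Emit:
step_arm:
  series:
    - [[0,0,0,-0.243,-0.072,0,0.67],[0,0,0,-0.243,-0.072,0,0.67],[0,0,0,-0.243,-0.072,0,0.67],[0,0,0,-0.243,-0.072,0,0.67],[0,0,0,-0.243,-0.072,0,0.67],[0,0,0,0,0,0.2,0.67],[0,0,0,0,0,0.15,0.67],[0,0,0,0,0,0,0.67],[0,0,0,0,0,0,0.67]]

```text
clock: 44.65
eef_pos: [422.1, -222.8, 103.4]
tool_rot: [-3.139, 0.002, 1.612]
force: [0.5, 0.3, 0.9]
width: 28.2
gripper_force: 0.0
```

```bash
python3 - <<'E'
from h import *
go(422,-221,31,.041+np.pi/2)
E
```

```text
at [ 422.1 -222.8  103.4] yaw 1.612 w 28.2 t 44.65 turn az 0.0 shift [0.012 0.    0.482]
```

Emit:
step_arm:
  series:
    - [[0,0,0,0.01,-0.013,0,0.73],[0,0,0,0,0,0.15,0.73],[0,0,0,0,0,0.12,0.73],[0,0,0,0,0,0.08,0.73],[0,0,0,0,0,0.05,0.73],[0,0,0,0,0,0.03,0.73]]

```text
clock: 45.25
eef_pos: [420.4, -221.0, 38.8]
tool_rot: [-3.14, 0.002, 1.612]
force: [0.2, -0.5, -0.4]
width: 22.9
gripper_force: 0.0
```

Emit:
step_arm:
  series:
    - [[0,0,0,0,0,0.025,0.73],[0,0,0,0,0,0,0.73]]

```text
clock: 45.45
eef_pos: [420.2, -221.0, 35.1]
tool_rot: [-3.139, 0.002, 1.611]
force: [-0.7, 0.3, -0.3]
width: 23.1
gripper_force: 0.0
```

No contact this time. Closing on the bar and pushing the drawer shut.

Emit:
step_arm:
  series:
    - [[0,0,0,0,0,0,1],[0,0,0,0,0,0,1],[0,0,0,0,0,0,1],[0,0,0,0,0.03,0,1],[0,0,0,0,0.08,0,1],[0,0,0,0,0.1,0,1],[0,0,0,0,0.12,0,1],[0,0,0,0,0.12,0,1],[0,0,0,0,0.12,0,1],[0,0,0,0,0.12,0,1],[0,0,0,0,0.1,0,1],[0,0,0,0,0,0,1]]

```text
clock: 46.65
eef_pos: [541.2, -215.6, 35.6]
tool_rot: [3.14, 0.002, 1.613]
force: [1.9, 1.6, 7.8]
width: 8.4
gripper_force: 60.7
```

```bash
python3 - <<'E'
from h import *
go(558.8,-215,35); print(ctrl.read_state()['force'])
E
```

```text
at [ 541.2 -215.6   35.6] yaw 1.613 w 8.4 t 46.65 turn az -0.0 shift [-0.001  0.117  0.004]
[1.88684576 1.59251366 7.75053838]
```

Emit:
step_arm:
  series:
    - [[0,0,0,0,0.06,0,1],[0,0,0,0,0.04,0,1],[0,0,0,0,0.02,0,1],[0,0,0,0,0.01,0,1],[0,0,0,0,0,0,1]]

```text
clock: 47.15
eef_pos: [557.1, -214.8, 35.6]
tool_rot: [-3.138, 0.001, 1.611]
force: [0.2, 3.5, 9.2]
width: 7.9
gripper_force: 60.8
```

Emit:
step_arm:
  series:
    - [[0,0,0,0,0.015,0,1],[0,0,0,0,0.01,0,1],[0,0,0,0,0,0,1],[0,0,0,0,0,0,1]]

```text
clock: 47.55
eef_pos: [560.6, -214.6, 35.6]
tool_rot: [-3.138, 0.001, 1.611]
force: [-1.2, 2.5, 8.9]
width: 8.5
gripper_force: 60.8
```

Emit:
step_arm:
  series:
    - [[0,0,0,0,0.02,0,1],[0,0,0,0,0,0,1],[0,0,0,0,0,0,1]]

```text
clock: 47.85
eef_pos: [561.6, -214.6, 35.6]
tool_rot: [-3.134, 0.0, 1.611]
force: [-4.8, 2.8, 12.6]
width: 8.8
gripper_force: 61.3
```

Force is now building up while the motion stalls, so the drawer is at its stop. I release and retreat.

Emit:
step_arm:
  series:
    - [[0,0,0,0,-0.02,0,0.73],[0,0,0,0,0,0,0.73],[0,0,0,0,0,0,0.73],[0,0,0,0,0,-0.06,0.73],[0,0,0,0,0,-0.15,0.73],[0,0,0,0,0,-0.2,0.73],[0,0,0,0,-0.2,-0.2,0.73],[0,0,0,0,-0.2,-0.2,0.73],[0,0,0,0,-0.2,0,0.73],[0,0,0,0,0,0,0.73],[0,0,0,0,0,0,0.73]]

```text
clock: 48.95
eef_pos: [472.1, -218.9, 157.3]
tool_rot: [-3.141, 0.002, 1.61]
force: [-0.4, -0.1, -0.1]
width: 23.2
gripper_force: 0.0
```

```bash
python3 - <<'E'
from h import *
go(500,-214,150)
q=shot('side');p=shot('top')
b=cv2.resize(q['img'][120:290,170:400],None,fx=3,fy=3,interpolation=cv2.INTER_CUBIC)[:,:,::-1];cv2.imwrite('pics/end.png',b)
for w in(p,q):
  for n,z in(('model',24),('drawer_handle',45)):print(n,[(round(r['score'],2),np.round(back(w,r['centre'],z))) for r in ctrl.recognise(w,n)])
E
```

```text
at [ 472.1 -218.9  157.3] yaw 1.61 w 23.2 t 48.95 turn az -0.0 shift [0.026 0.187 0.048]
model [(0.61, array([673., 233.,  24.]))]
drawer_handle [(0.66, array([ 592., -195.,   45.])), (0.3, array([ 337., -418.,   45.]))]
model [(0.61, array([666., 223.,  24.]))]
drawer_handle [(0.93, array([ 591., -257.,   45.]))]
```

View pics/end.png

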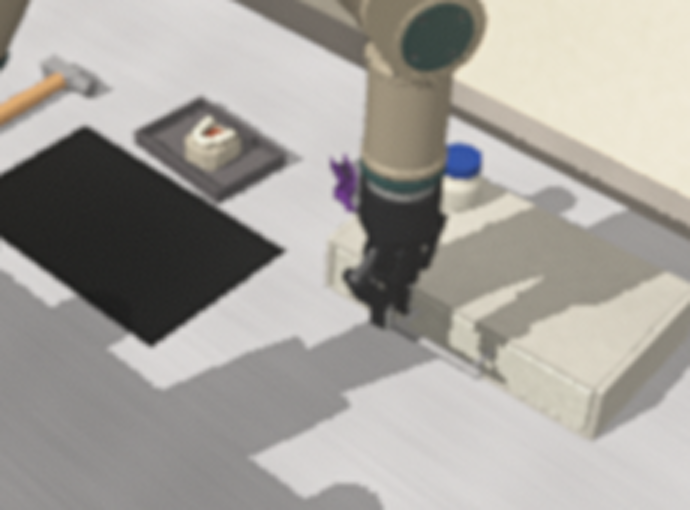

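The drawer is shut, the model is upright in the pan at crop (212,145), and the mat is empty. I'm handing the job in.

```bash
python3 -c "
from cell import ctrl
print(ctrl.finish_job())"
```

```text
the job is handed in; nothing more can be done
None
```

I handed the job in at about 49 s (no verdict came back): the model stands upright in the case pan, the three right-handed trays and one left-handed tray are in their compartments, and the drawer is shut; while I was first gripping the handle the wrist force reached 77 N, under its 120 N limit, but if that load was on the gripper's body it was over its 40 N limit.

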